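# Park the stop plunger and slide the specimen tray under the microscope

### The job

The blue slide tray is barred by a sprung stop plunger beside its track. Pull the plunger's red T-grip up, twist it counter-clockwise (seen from above) and let it settle into its rest notch so that it stays retracted by itself; then push the tray smoothly, without slamming it, along the track fully home against its stop under the microscope. Leave the plunger parked, do not knock the microscope, and leave the jars, the dropper bottle and the mouse where they are.

Things in the scene. Friction and masses are not known exactly. Their poses are not given: they have to be found in the camera images.
- track: Fixed white track, 130 (x) x 420 (y) x 20 mm, newly placed each time, yaw up to 0.35. Origin on the table, mid-width; z up; the tray runs along +y (left) to the microscope. A bracket on the robot's side holds the plunger, axis at x -85, y -20 mm, in a steel collar (radius 29, top 87 mm above the table) with a deep slot along y and, 70 degrees counter-clockwise of it, 3 mm deep brass rest notches.
- plunger_grip (a point): Centre of the plunger's red T-grip, a bar 64 long, 14 thick, 26 mm tall, free all round on a 16 mm stem. Axes: x along the bar, y across its thickness, z up. Plunger down: the bar lies along the track, its centre 118 mm above the table, its underside 18 mm above the collar. It rises and turns with the plunger. Pinch it across its thickness from above.
- plunger_pull (a joint): Lift of the plunger, m: 0 = down, barring the tray; at most 0.026. The spring pulls it down, 5 N at 0, 11 N at full lift. A red cross-pin under the grip, parallel to it, sits in the deep slot and stops it turning until lifted over 0.020. In the rest notch it reads 0.017, clear of the tray. Let go between slot and notch it only rests insecurely on the collar at 0.020.
- plunger_twist (a joint): Turn of the T-grip about the vertical in rad, counter-clockwise from above positive: 0 = in the deep slot, 1.22 (70 degrees) = rest notch, hard stop at 1.32. Turns easily once lifted.
- tray (a joint): Travel of the tray along the track in m, towards the microscope: 0 = furthest away, 0.24 = home against the stop. Starts at 0 to 0.03. While the plunger is down its pin meets the tray's yellow lug at 0.04. Slides stiffly (about 2 N friction, 0.6 kg) and stays where it is left.
- tray_push (a point): Middle of the rear face of the tray's upright blue paddle, 105 mm above the table; axes as track, push along +y. The paddle, 70 wide (x), 8 thick, rises from the deck (45 mm above the table) to 125 mm, at the tray's end away from the microscope. Tray deck 100 x 130 mm with three glass slides; a yellow lug at its front corner on the robot's side passes under the plunger's bracket.
- microscope: White microscope with black parts, fixed to the table at the track's +y end; frame as track. Its overhanging arm and nosepiece start at y = 110 mm, 180 mm above the table (the one long objective at y = 150 mm reaches down to 95 mm), 95 mm wide; column and foot at y = 200 to 430 mm, top 400 mm high.
- jar_a: Bystander: glass jar with black lid, 60 mm diameter, 85 mm tall, upright; origin centre of its underside.
- jar_b: Bystander: a second such jar, 60 mm diameter, 85 mm tall, upright; origin centre of its underside.
- dropper: Bystander: white dropper bottle, 44 mm diameter, 100 mm tall, upright; origin centre of its underside.
- mouse: Bystander: grey computer mouse, 105 x 60 x 32 mm, on a blue pad to the right; origin centre of its underside.

How it is judged:
On the way, in this order (a step that is already met when the one before it is completed fails the run):
1. the plunger is pulled, twisted and parked in its rest notch, let go, while the tray still waits (value of joint plunger_pull between 0.0145 and 0.0188 m and value of joint plunger_twist above 1.08 rad and contact force between the fingers and track below 0.5 N and value of joint tray below 0.06 m), for 0.3 s.
2. the tray is home against its stop with the plunger still parked (value of joint plunger_pull between 0.0145 and 0.0188 m and value of joint plunger_twist above 1.08 rad and value of joint tray above 0.236 m), for 0.2 s.
At the end, for the whole second after the job is handed in: The plunger rests in its notch by itself (lift 14.5 to 18.8 mm, twist over 1.08 rad), the tray is within 4 mm of its stop under the microscope, and all is at rest (all of step 2 and velocity of joint each of tray, plunger_pull below 0.01 m/s and velocity of joint plunger_pull above -0.01 m/s); the robot touches nothing.
It fails at once if the tray is slammed (faster than 0.4 m/s) (velocity of joint tray above 0.4 m/s).
It fails at once if the microscope is knocked (over 10 N) (contact force between any of the arm, the fingers and microscope above 10 N).
It fails at once if a jar, the dropper bottle or the mouse is moved more than 20 mm or tipped (distance of any of jar_a, jar_b, dropper, mouse from where it was at the start of the episode above 0.02 m or angle between any of jar_a, jar_b, dropper, mouse's own z axis and vertical above 0.35 rad).
It also fails if it takes over 53 s, if anything falls off the work surface, if the arm or the gripper's body presses on something with over 40 N, if the wrist force passes 120 N, or if a joint passes its speed limit or range.

### The arm

A 6-joint arm with a two-finger parallel gripper is mounted at the origin on the work surface. World frame = base frame: x ahead of the robot, y to its left, z up, the work surface at z = 0. Lengths are in m, angles in rad, forces in N, time in s.
With the tool pointing down it reaches from about 0.325 to 0.9 m from the base axis. Payload 6.1 kg.
Tool frame: the origin (TCP) lies at the very end of the fingers, on their centre line; the grasp point (between the pads) lies 19 mm behind it (r.grip_depth is the distance from the TCP to the grasp point, in m); z points along the fingers, y is the line along which they close (so a half turn about z gives the same grasp; the last joint's range is limited). The gripper opens to 87 mm and grips with 3 to 60 N. Pads are 19 mm wide; open, the fingers measure 117 mm over their backs; the gripper's body (75 mm by 190 mm) begins 51 mm behind the grasp point.
Start: joints at [1.171, 0.22, 1.526, -0, 1.395, -0.126], TCP at [0.169, 0.602, 0.194] pointing down, gripper open.
Joint ranges: [-2.98, 2.98], [-0.91, 2.08], [0.09, 2.57], [-1.24, 4.39], [0.2, 2.65], [-2.68, 2.68]. Speed limits (rad/s): [2.57, 2.57, 3.01, 3.14, 3.14, 3.14].

### API

Orientations are given as a 3x3 rotation matrix whose columns are the frame's x, y, z axes.
In Python, from workcell import r gives the robot as it stands. The module is installed in compiled form; this text tells all that it offers.
- The arm moves only by the shell command python3 -m pendant 'ROWS' [FORCE]. ROWS is JSON, one flat list of numbers, 7 for each row, row after row: the turn, a rotation vector about the world's x, y, z in rad, then the shift along the world's x, y, z in m, then the finger opening in m, from 0 to 0.087. In form: [wx, wy, wz, tx, ty, tz, grip, wx, wy, wz, tx, ty, tz, grip, ...]. A call has 1 to 12 rows; each row shifts and turns the commanded pose from where the row before left it; what a row does not reach is not made up. A row lasts 1/12 s, in which the tool goes at most 41.7 mm and 7.16 degrees, less where a joint would pass 70% of its speed; a pose out of reach is approached as far as the arm can. A call with a gripper value outside its range is refused whole. The fingers move at their own pace and stop on an object; FORCE is the grip in N (left out, the last holds). Time passes only in rows, so rows that do not move let the fingers close. It gives the time, the measured TCP pose, the force, the opening and the grip force at its end, in the units of the state.
- r.get_obs(): the state, without advancing time (a new reading comes with each control period).
- r.snapshot(name): name is "side" or "top" or "wrist"; returns the picture (384x512x3 uint8, red, green, blue); there is no depth.
- r.camera_model(name): a dict with "fovy" (degrees; the focal length in pixels is half the picture's height over the tangent of half this angle, whatever the lens; pixels are square), "cx", "cy" (the principal point, pixels), "extrinsics" (4x4, takes a point from camera to world coordinates). Camera axes: x right, y up, looking along -z (the intrinsics and any distortion apply to the point x, -y, -z); pixel columns grow to the right and rows downward; lengths in m; the calibration is good to about 2 mm. A picture is of the moment at which its call begins: read the wrist's pose just before it. camera_model takes no time and is no camera call; for the wrist camera it gives the pose at the moment of the call.
- r.job_done(): hands the job in; it is judged then, once.
The state is a dict: "t": time; "joints": joint angles; "joint_vel": joint speeds; "joint_efforts": joint torques, N m; "position": TCP position; "tcp_rot": TCP orientation; "ft_force": force on the tool from outside, world axes, zero at the start; "torque": the same for the moment, N m; "grip_width": opening from 0.0 (shut) to 1.0 (fully open); "gripper_force": force on a finger pad.
Only numpy, scipy, OpenCV 4.12 (cv2) and the standard library are available. Lean on these libraries where they do the work, as an engineer would, in place of code of your own. Each camera call takes 0.05 s, during which the arm holds its last target. There are 200 camera calls.

## Working session

There is one attempt and no reset: what is moved stays moved. The work goes in short steps, Python scripts to look and compute and a shell command to move; the robot and the scene stay as the last step left them, time stands still between calls to the robot, and variables do not carry over. Pictures are saved under pics/ and viewed, at most 10 in all, crops included, and the job is handed in when it is done.

```bash
mkdir -p pics; python3 - <<'E'
from workcell import r
import cv2,numpy as np
o=r.get_obs();print(o['t'],o['position'],o['tcp_rot'],o['grip_width'])
for n in ("side","top","wrist"):
    c=r.camera_model(n);print(n,{k:(np.round(v,4).tolist()) if not isinstance(v,str) else v for k,v in c.items()})
ims=[r.snapshot(n) for n in ("side","top")]
for n,i in zip(("side","top"),ims): cv2.imwrite(f"pics/{n}0.png",cv2.resize(i[:,:,::-1],(800,600),interpolation=cv2.INTER_CUBIC))
E
```

```text
0.0 [0.16871884 0.60108644 0.19275546] [[-9.62749028e-01  2.70395461e-01 -7.76808844e-04]
 [ 2.70396444e-01  9.62747432e-01 -1.77337455e-03]
 [ 2.68358290e-04 -1.91736097e-03 -9.99998126e-01]] 0.9981046571750585
side {'fovy': 53.0229, 'cx': 256.4013, 'cy': 192.9872, 'extrinsics': [[-0.6472, -0.5925, 0.4796, 0.9464], [0.7622, -0.4896, 0.4235, 0.1796], [-0.0161, 0.6397, 0.7685, 0.7423], [0.0, 0.0, 0.0, 1.0]]}
top {'fovy': 49.1234, 'cx': 255.1888, 'cy': 188.6102, 'extrinsics': [[0.0294, 0.9919, -0.1238, 0.4142], [-0.9995, 0.0303, 0.0058, -0.1729], [0.0095, 0.1235, 0.9923, 1.1909], [0.0, 0.0, 0.0, 1.0]]}
wrist {'fovy': 67.7425, 'cx': 255.0661, 'cy': 188.417, 'extrinsics': [[0.2712, -0.923, -0.2729, 0.0918], [0.9625, 0.2595, 0.0791, 0.6229], [-0.0022, -0.2841, 0.9588, 0.3837], [0.0, 0.0, 0.0, 1.0]]}
```

View pics/top0.png

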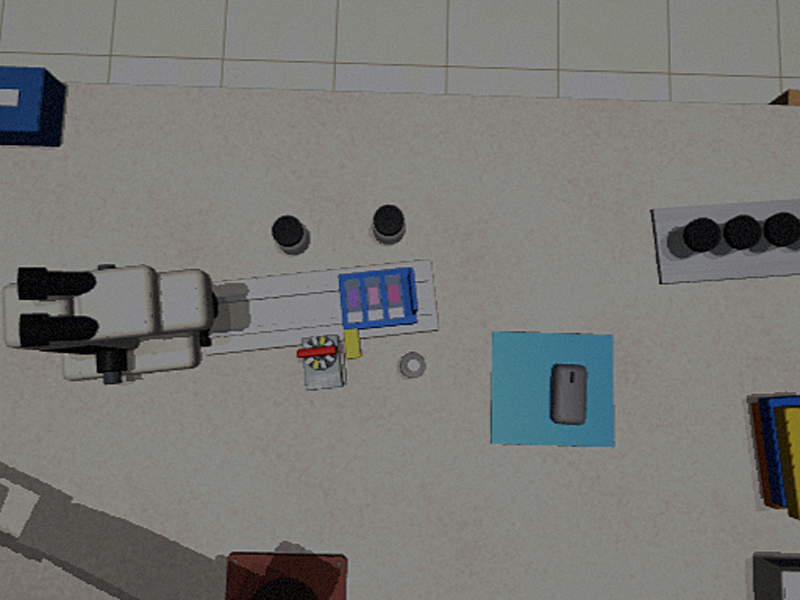

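View pics/side0.png

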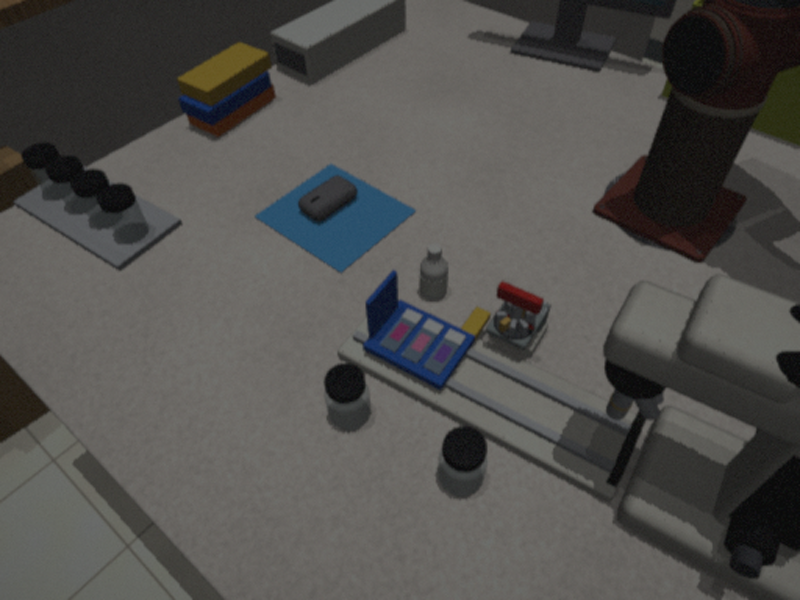

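The top view shows the red grip from (297,353) to (337,349), the yellow lug at (352,344), the tray paddle at (413,290) and the dropper at (412,365). The side view shows the grip from (500,290) to (541,304) and the paddle at (382,305). I'll enlarge both areas.

```bash
cat > h.py <<'E'
from workcell import r
import numpy as np, cv2
def ray(n,u,v,c=None):
    c=c or r.camera_model(n);f=192/np.tan(np.radians(c['fovy'])/2)
    E=np.array(c['extrinsics']);d=E[:3,:3]@np.array([(u-c['cx'])/f,-(v-c['cy'])/f,-1])
    return E[:3,3],d/np.linalg.norm(d)
def atz(n,u,v,z,c=None):
    o,d=ray(n,u,v,c);return o+d*(z-o[2])/d[2]
def crop(n,x,y,w,h,s,name):
    cv2.imwrite(name,cv2.resize(r.snapshot(n)[y:y+h,x:x+w,::-1],None,fx=s,fy=s,interpolation=cv2.INTER_CUBIC))
def tri(a,b):
    (o1,d1),(o2,d2)=a,b;t=np.linalg.lstsq(np.c_[d1,-d2],o2-o1,rcond=None)[0]
    p,q=o1+d1*t[0],o2+d2*t[1];return (p+q)/2,np.linalg.norm(p-q)
E
python3 - <<'E'
from h import *
a=r.snapshot("top")[155:265,130:290,::-1];b=r.snapshot("side")[140:270,210:370,::-1]
cv2.imwrite("pics/a.png",cv2.resize(a,None,fx=5,fy=5,interpolation=cv2.INTER_CUBIC))
cv2.imwrite("pics/b.png",cv2.resize(b,None,fx=4.5,fy=4.5,interpolation=cv2.INTER_CUBIC))
E
```

```text
(no output)
```

View pics/a.png

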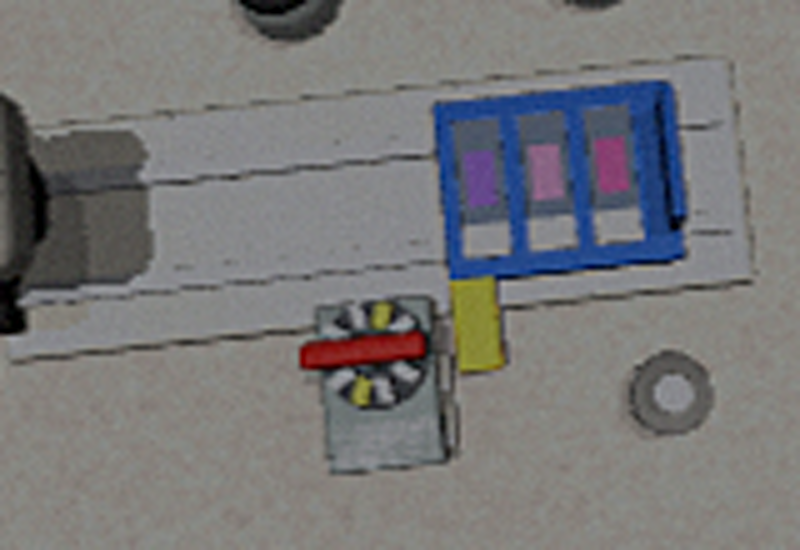

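View pics/b.png

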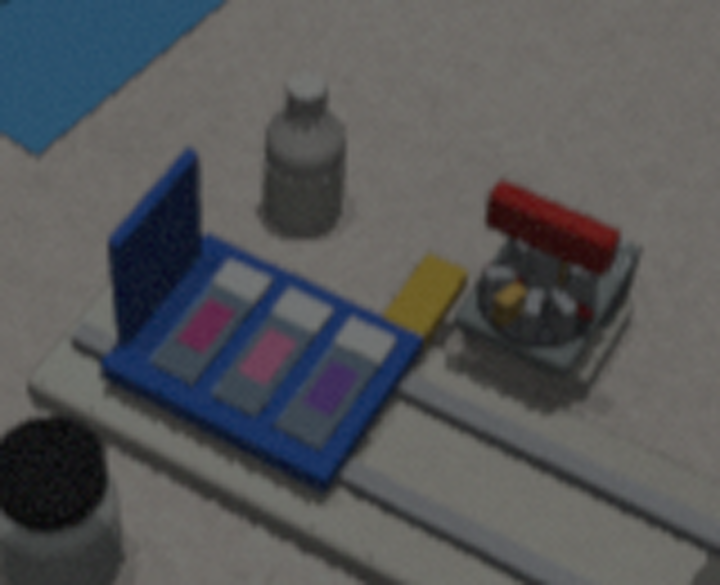

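The top crop shows the grip centre at (362,350), the track's rear corners at (732,60) and (752,280), and its near edge running to (12,360). The dropper cap is at (672,393). In the side crop, the grip's top face is centred at about (556,212) and the paddle's top edge runs from (113,240) to (193,153).

```bash
python3 - <<'E'
from h import *
np.set_printoptions(precision=4,suppress=True)
T=lambda x,y:(130+(x+.5)/5-.5,155+(y+.5)/5-.5)
S=lambda x,y:(210+(x+.5)/4.5-.5,140+(y+.5)/4.5-.5)
def t(x,y,z):return atz("top",*T(x,y),z)
def s(x,y,z):return atz("side",*S(x,y),z)
c1,c2=t(732,60,.02),t(752,280,.02);n0=t(12,360,.02)
print("track",c1,c2,np.linalg.norm(c1-c2)); 
d=n0-c2;y1=np.arctan2(-d[0],d[1]);e=c1-c2;y2=np.arctan2(e[1],e[0]);
f=t(40,122,.02)-c1;y3=np.arctan2(-f[0],f[1])
g=t(301,357,.131)-t(424,344,.131);y4=np.arctan2(-g[0],g[1]);print("yaws",y1,y2,y3,y4)
print("grip len",np.linalg.norm(g))
yaw=(y1+y3)/2;R=np.array([[np.cos(yaw),-np.sin(yaw)],[np.sin(yaw),np.cos(yaw)]])
o=(c1+c2)[:2]/2+R@[0,.21];print("origin",o,"grip pred",o+R@[-.085,-.02])
print("grip top",t(362,350,.131),"side",s(556,212,.131))
print("grip ends side",s(503,193,.131),s(610,242,.131))
print(tri(ray("top",*T(362,349)),ray("side",*S(556,212))))
print("drop",t(672,393,.1),s(306,88,.1))
print("paddle side top",s(113,240,.125),s(193,153,.125))
print("paddle top",t(668,85,.125),t(683,224,.125))
for a in(s(153,197,.125),t(675,155,.125)):print("paddle in track",R.T@(a[:2]-o))
print("drop in track",R.T@(t(672,393,.1)[:2]-o))
from scipy.spatial.transform import Rotation
E
```

```text
track [ 0.6248 -0.2367  0.02  ] [ 0.5006 -0.2508  0.02  ] 0.12503616494612244
yaws 0.13774321151670202 0.11276654785327501 0.12161556572781726 0.1350445758861349
grip len 0.06198408052702256
origin [ 0.5355 -0.0355] grip pred [ 0.4538 -0.0664]
grip top [ 0.4513 -0.0482  0.131 ] side [ 0.4499 -0.0449  0.131 ]
grip ends side [ 0.4558 -0.0704  0.131 ] [ 0.4495 -0.016   0.131 ]
(array([ 0.4508, -0.0465,  0.1308]), np.float64(0.003761314244428186))
drop [ 0.435  -0.2054  0.1   ] [ 0.4355 -0.2028  0.1   ]
paddle side top [ 0.5899 -0.1956  0.125 ] [ 0.5247 -0.2027  0.125 ]
paddle top [ 0.5919 -0.1984  0.125 ] [ 0.5203 -0.208   0.125 ]
paddle in track [ 0.0014 -0.1649]
paddle in track [-0.0017 -0.1686]
drop in track [-0.1217 -0.1555]
```

```bash
python3 -m pendant '[0,0,-0.097,0.007,-0.036,0,0.087, 0,0,-0.097,0.007,-0.036,0,0.087, 0,0,-0.097,0.007,-0.036,0,0.087, 0,0,-0.097,0.007,-0.036,0,0.087, 0,0,-0.097,0.007,-0.036,0,0.087, 0,0,-0.097,0.007,-0.036,0,0.087, 0,0,-0.097,0.007,-0.036,0,0.087, 0,0,-0.097,0.014,-0.034,0,0.087, 0,0,-0.097,0.014,-0.034,0,0.087, 0,0,-0.097,0.014,-0.034,0,0.087, 0,0,-0.097,0.014,-0.034,0,0.087, 0,0,-0.097,0.014,-0.034,0,0.087]'
python3 -m pendant '[0,0,0,0.010,-0.038,0,0.087, 0,0,0,0.010,-0.038,0,0.087, 0,0,0,0.010,-0.038,0,0.087, 0,0,0,0.010,-0.038,0,0.087, 0,0,0,0.010,-0.038,0,0.087, 0,0,0,0.010,-0.038,0,0.087, 0,0,0,0.010,0,0,0.087,0,0,0,0,0,0,0.087,0,0,0,0,0,0,0.087]'
python3 - <<'E'
from h import *
o=r.get_obs();print(o['t'],o['position'],o['joints'],o['ft_force'],np.degrees(np.arctan2(o['tcp_rot'][1][1],o['tcp_rot'][0][1])))
c=r.camera_model("wrist");np.save("c.npy",c['extrinsics'])
cv2.imwrite("pics/w1.png",cv2.resize(r.snapshot("wrist")[:,:,::-1],(768,576),interpolation=cv2.INTER_CUBIC))
E
```

```text
t: 1.2
position: [0.2881, 0.1782, 0.1939]
tcp_rot: [[-0.129, 0.992, 0.001], [0.992, 0.129, 0.0], [0.0, 0.001, -1.0]]
ft_force: [2.0, -0.5, 0.4]
grip_width: 1.003
gripper_force: 0.0
t: 1.95
position: [0.3575, -0.0483, 0.1935]
tcp_rot: [[-0.131, 0.991, -0.001], [0.991, 0.131, 0.001], [0.001, -0.001, -1.0]]
ft_force: [-0.4, 0.5, -0.2]
grip_width: 0.995
gripper_force: 0.0
1.95 [ 0.35754951 -0.04832855  0.19353023] [-3.54379840e-01 -4.68049317e-01  2.15131880e+00  3.99165638e-04
  1.45984172e+00 -4.86022499e-01] [-0.41388547  0.50646633 -0.15459533] 7.5400542649291005
```

View pics/w1.png

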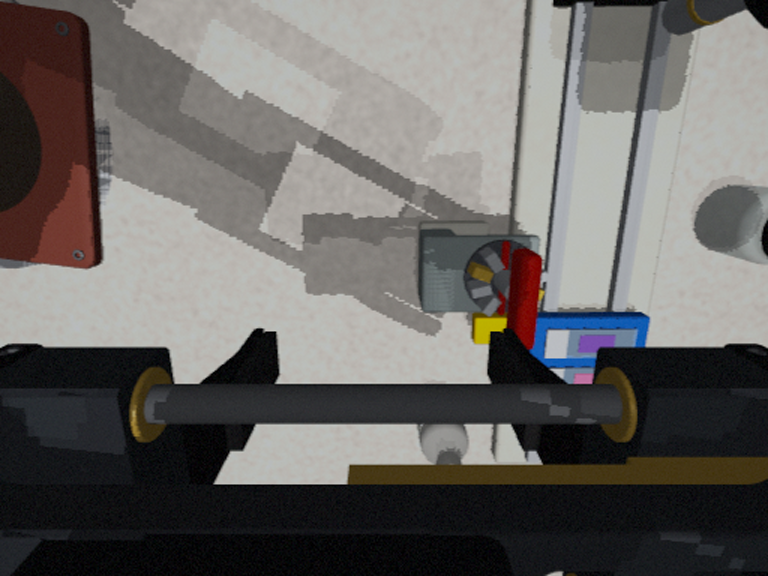

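The bar's top face spans about (527,252) to (521,345) in the wrist view, slightly ahead of the fingers in the robot's x.

```bash
python3 - <<'E'
from h import *
c=r.camera_model("wrist")
P=lambda x,y:((x+.5)/1.5-.5,(y+.5)/1.5-.5)
a,b=atz("wrist",*P(527,252),.131,c),atz("wrist",*P(521,345),.131,c)
print(a,b,(a+b)/2,np.linalg.norm(a-b),np.arctan2(-(a-b)[0],(a-b)[1]))
T=lambda x,y:(130+(x+.5)/5-.5,155+(y+.5)/5-.5)
print(tri(ray("top",*T(362,349)),ray("wrist",*P(524,298),c)))
# predicted pixel of the bar corners in the wrist view from fused pose
E
```

```text
[ 0.43866768 -0.01344678  0.131     ] [ 0.4487218  -0.07376179  0.131     ] [ 0.44369474 -0.04360429  0.131     ] 0.06114725257650186 0.16517487733143468
(array([ 0.45149406, -0.04681053,  0.1126457 ]), np.float64(0.0024376125170925433))
```

```bash
python3 -m pendant '[0,0,0,0.031,0.001,0,0.087, 0,0,0,0.031,0.001,0,0.087, 0,0,0,0.031,0,0,0.087, 0,0,0,0,0,-0.030,0.087, 0,0,0,0,0,-0.030,0.087, 0,0,0,0,0,-0.022,0.087, 0,0,0,0,0,-0.010,0.060, 0,0,0,0,0,0,0.040, 0,0,0,0,0,0,0.030, 0,0,0,0,0,0,0.025]' 6
python3 - <<'E'
from h import *
c=r.camera_model("wrist");o=r.get_obs();print(o['ft_force'],o['gripper_force'],o['grip_width']*87,o['position'])
cv2.imwrite("pics/w2.png",r.snapshot("wrist")[130:384,100:420,::-1].repeat(2,0).repeat(2,1))
E
```

```text
t: 2.83
position: [0.4522, -0.0459, 0.1037]
tcp_rot: [[-0.134, 0.991, 0.003], [0.991, 0.134, -0.001], [-0.001, 0.003, -1.0]]
ft_force: [0.8, 0.2, 0.4]
grip_width: 0.778
gripper_force: 0.0
[0.82637513 0.16100801 0.36182937] 0.0 67.66625967271138 [ 0.45218676 -0.04594558  0.10369757]
```

View pics/w2.png

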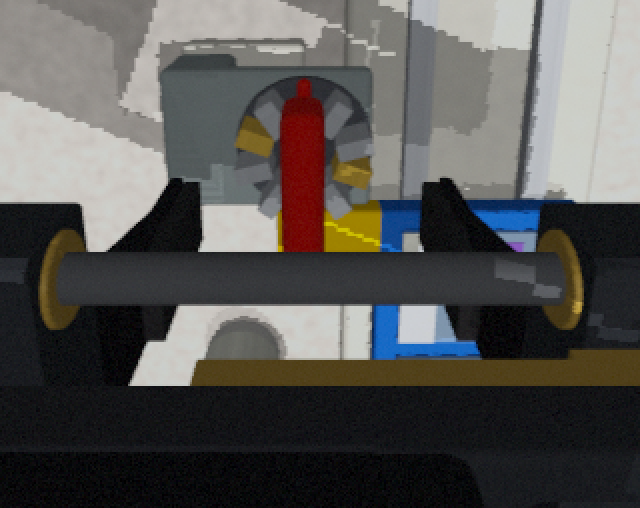

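The bar sits between the fingers (bar centre at column 303, finger midpoint at 311), within 2–3 mm of centre, so I'll close gently.

```bash
python3 -m pendant '[0,0,0,-0.001,0,-0.001,0.010, 0,0,0,-0.001,0,-0.001,0.005, 0,0,0,0,0,-0.001,0.005, 0,0,0,0,0,0,0.005, 0,0,0,0,0,0,0.005, 0,0,0,0,0,0,0.005, 0,0,0,0,0,0,0.005, 0,0,0,0,0,0,0.005, 0,0,0,0,0,0,0.005, 0,0,0,0,0,0,0.005, 0,0,0,0,0,0,0.005, 0,0,0,0,0,0,0.005]' 8
```

```text
t: 3.88
position: [0.4492, -0.0463, 0.0989]
tcp_rot: [[-0.133, 0.991, 0.001], [0.991, 0.133, -0.0], [-0.0, 0.001, -1.0]]
ft_force: [2.4, -0.5, -1.5]
grip_width: 0.154
gripper_force: 8.0
```

```bash
python3 -m pendant '[0,0,0,0,0,0,0, 0,0,0,0,0,0,0, 0,0,0,0,0,0,0, 0,0,0,0,0,0,0]' 30
```

```text
t: 4.22
position: [0.4492, -0.0463, 0.0989]
tcp_rot: [[-0.133, 0.991, 0.0], [0.991, 0.133, -0.0], [-0.0, 0.0, -1.0]]
ft_force: [2.0, -0.4, -0.6]
grip_width: 0.151
gripper_force: 30.0
```

```bash
python3 -m pendant '[0,0,0,0,0,0.004,0, 0,0,0,0,0,0.005,0, 0,0,0,0,0,0.005,0, 0,0,0,0,0,0.005,0, 0,0,0,0,0,0.004,0, 0,0,0,0,0,0.001,0,0,0,0,0,0,0,0,0,0,0,0,0,0,0]'
```

```text
t: 4.88
position: [0.4486, -0.0462, 0.1216]
tcp_rot: [[-0.132, 0.991, -0.001], [0.991, 0.132, 0.0], [0.0, -0.001, -1.0]]
ft_force: [7.7, -1.1, -12.2]
grip_width: 0.153
gripper_force: 30.0
```

```bash
python3 -m pendant '[0,0,0,0.001,0,0.001,0, 0,0,0.08,0.0005,0,0,0, 0,0,0.08,0,0,0,0, 0,0,0.08,0,0,0,0, 0,0,0.08,0,0,0,0, 0,0,0,0,0,0,0]'
```

```text
t: 5.38
position: [0.4486, -0.0462, 0.1219]
tcp_rot: [[-0.44, 0.898, -0.004], [0.898, 0.44, 0.0], [0.002, -0.004, -1.0]]
ft_force: [2.4, -1.5, -11.7]
grip_width: 0.149
gripper_force: 30.0
```

```bash
python3 -m pendant '[0,0,0.09,0,0,0,0, 0,0,0.09,0,0,0,0, 0,0,0.09,0,0,0,0, 0,0,0.09,0,0,0,0, 0,0,0.09,0,0,0,0, 0,0,0.09,0,0,0,0, 0,0,0.09,0,0,0,0, 0,0,0.09,0,0,0,0, 0,0,0.09,0,0,0,0, 0,0,0.08,0,0,0,0, 0,0,0,0,0,0,0]'
```

```text
t: 6.3
position: [0.4483, -0.0468, 0.1221]
tcp_rot: [[-0.974, 0.225, -0.005], [0.225, 0.974, -0.001], [0.005, -0.002, -1.0]]
ft_force: [-0.5, -4.8, -11.7]
grip_width: 0.147
gripper_force: 30.0
```

```bash
python3 -m pendant '[0,0,0.01,0,0,-0.002,0, 0,0,0,0,0,-0.002,0, 0,0,0,0,0,-0.002,0, 0,0,0,0,0,-0.001,0, 0,0,0,0,0,0,0, 0,0,0,0,0,0,0]'
```

```text
t: 6.8
position: [0.4486, -0.0467, 0.1159]
tcp_rot: [[-0.976, 0.22, -0.004], [0.22, 0.976, -0.001], [0.004, -0.002, -1.0]]
ft_force: [-3.5, -4.4, -9.1]
grip_width: 0.154
gripper_force: 30.0
```

```bash
python3 -m pendant '[0,0,0,0,0,-0.001,0, 0,0,0,0,0,-0.001,0, 0,0,0,0,0,0,0, 0,0,0,0,0,0,0]'
```

```text
t: 7.13
position: [0.4488, -0.0468, 0.1156]
tcp_rot: [[-0.976, 0.22, -0.004], [0.22, 0.976, -0.001], [0.004, -0.002, -1.0]]
ft_force: [-8.1, -4.6, 3.0]
grip_width: 0.15
gripper_force: 30.0
```

Resistance appears at 16.7 mm lift, so the pin is seated in the notch. Releasing.

```bash
python3 -m pendant '[0,0,0,0,0,0.001,0, 0,0,0,0,0,0.0,0.03, 0,0,0,0,0,0,0.05, 0,0,0,0,0,0,0.05, 0,0,0,0,0,0,0.05, 0,0,0,0,0,0,0.05, 0,0,0,0,0,0.02,0.05, 0,0,0,0,0,0.03,0.05, 0,0,0,0,0,0.04,0.05, 0,0,0,0,0,0.03,0.05, 0,0,0,0,0,0,0.05]' 10
python3 - <<'E'
from h import *
a=r.snapshot("top")[155:265,130:290,::-1];b=r.snapshot("side")[140:270,210:370,::-1]
a=cv2.resize(a,(400,275),interpolation=cv2.INTER_CUBIC);b=cv2.resize(b,(400,325),interpolation=cv2.INTER_CUBIC)
cv2.imwrite("pics/p.png",np.vstack([a,b]))
E
```

```text
t: 8.05
position: [0.4544, -0.0471, 0.2436]
tcp_rot: [[-0.976, 0.216, 0.012], [0.216, 0.976, -0.003], [-0.012, -0.0, -1.0]]
ft_force: [1.1, 0.7, 0.6]
grip_width: 0.57
gripper_force: 0.0
```

View pics/p.png

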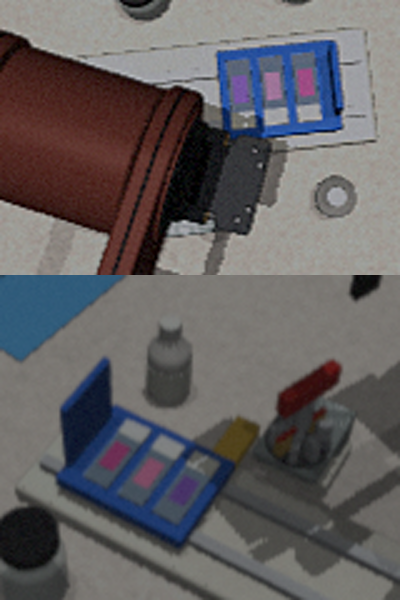

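The plunger is turned and raised, standing free of the fingers, and the tray hasn't moved. I'll push with the back of the leading (fully open) finger so the gripper stays clear of the microscope.

```bash
python3 -m pendant '[0,0,0.044,0.0145,-0.032,0,0.087, 0,0,0.044,0.0145,-0.032,0,0.087, 0,0,0.044,0.0145,-0.032,0,0.087, 0,0,0.044,0.0145,-0.032,0,0.087, 0,0,0.044,0.0145,-0.032,0,0.087, 0,0,0.044,0.0145,-0.032,0,0.087, 0,0,0.044,0.0145,-0.032,0,0.087, 0,0,0.044,0.0145,-0.032,0,0.087, 0,0,0,0,0,0,0.087]' 40
python3 -m pendant '[0,0,0,0,0,-0.03,0.087, 0,0,0,0,0,-0.035,0.087, 0,0,0,0,0,-0.035,0.087, 0,0,0,0,0,-0.034,0.087, 0,0,0,0,0,-0.02,0.087, 0,0,0,0,0,0,0.087, 0,0,0,0,0,0,0.087]'
python3 - <<'E'
from h import *
o=r.get_obs();print(o['joints'])
b=np.hstack([r.snapshot("side")[120:290,180:380,::-1],r.snapshot("top")[120:290,120:320,::-1]])
cv2.imwrite("pics/q.png",cv2.resize(b,None,fx=2,fy=2,interpolation=cv2.INTER_CUBIC))
E
```

```text
t: 8.9
position: [0.5662, -0.307, 0.2312]
tcp_rot: [[-0.991, -0.132, -0.004], [-0.132, 0.991, 0.001], [0.004, 0.002, -1.0]]
ft_force: [-0.6, 0.2, 0.1]
grip_width: 0.995
gripper_force: 0.0
t: 9.48
position: [0.5645, -0.3006, 0.0791]
tcp_rot: [[-0.991, -0.133, -0.005], [-0.134, 0.991, 0.003], [0.004, 0.004, -1.0]]
ft_force: [-0.0, 0.0, -1.1]
grip_width: 1.0
gripper_force: 0.0
[-6.12599496e-01  3.59298147e-01  1.57960187e+00  1.12981751e-04
  1.20840842e+00 -2.31734175e+00]
```

View pics/q.png

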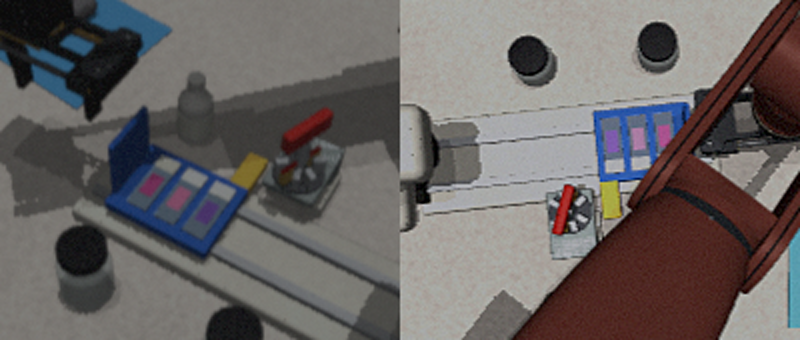

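```bash
python3 -m pendant '[0,0,0,-0.001,0.006,0.005,0.087, 0,0,0,-0.001,0.008,0.005,0.087, 0,0,0,-0.001,0.008,0,0.087, 0,0,0,-0.001,0.006,0,0.087, 0,0,0,-0.001,0.005,0,0.087, 0,0,0,-0.001,0.005,0,0.087, 0,0,0,-0.001,0.005,0,0.087, 0,0,0,-0.001,0.006,0,0.087, 0,0,0,-0.001,0.008,0,0.087, 0,0,0,-0.001,0.008,0,0.087, 0,0,0,-0.001,0.008,0,0.087, 0,0,0,-0.001,0.008,0,0.087]'
python3 -m pendant '[0,0,0,-0.001,0.008,0,0.087, 0,0,0,-0.001,0.008,0,0.087, 0,0,0,-0.001,0.008,0,0.087, 0,0,0,-0.001,0.008,0,0.087, 0,0,0,-0.001,0.008,0,0.087, 0,0,0,-0.001,0.008,0,0.087]'
```

```text
t: 10.58
position: [0.5541, -0.2206, 0.0918]
tcp_rot: [[-0.991, -0.134, -0.001], [-0.134, 0.991, -0.0], [0.001, -0.0, -1.0]]
ft_force: [-0.7, -2.1, -0.2]
grip_width: 1.003
gripper_force: 1.4
t: 11.08
position: [0.5482, -0.1724, 0.0917]
tcp_rot: [[-0.991, -0.134, -0.0], [-0.134, 0.991, 0.0], [0.0, 0.0, -1.0]]
ft_force: [-1.3, -3.1, -0.0]
grip_width: 1.003
gripper_force: 1.4
```

```bash
python3 -m pendant '[0,0,0,-0.001,0.008,0,0.087, 0,0,0,-0.001,0.008,0,0.087, 0,0,0,-0.001,0.008,0,0.087, 0,0,0,-0.001,0.008,0,0.087, 0,0,0,-0.001,0.008,0,0.087, 0,0,0,-0.001,0.008,0,0.087, 0,0,0,-0.001,0.008,0,0.087, 0,0,0,-0.001,0.008,0,0.087, 0,0,0,-0.001,0.008,0,0.087, 0,0,0,-0.001,0.008,0,0.087, 0,0,0,-0.001,0.008,0,0.087, 0,0,0,-0.001,0.008,0,0.087]'
python3 -m pendant '[0,0,0,-0.001,0.005,0,0.087, 0,0,0,-0.001,0.004,0,0.087, 0,0,0,0,0.004,0,0.087, 0,0,0,-0.001,0.004,0,0.087]'
```

```text
t: 12.08
position: [0.5364, -0.0765, 0.0919]
tcp_rot: [[-0.991, -0.134, -0.0], [-0.134, 0.991, 0.0], [0.0, 0.0, -1.0]]
ft_force: [-2.1, -2.0, -0.4]
grip_width: 1.004
gripper_force: 1.4
t: 12.42
position: [0.534, -0.06, 0.092]
tcp_rot: [[-0.991, -0.134, 0.001], [-0.134, 0.991, -0.0], [-0.001, -0.0, -1.0]]
ft_force: [1.1, -2.3, -0.7]
grip_width: 1.001
gripper_force: 1.2
```

```bash
python3 -m pendant '[0,0,0,-0.001,0.004,0,0.087, 0,0,0,0,0.004,0,0.087, 0,0,0,-0.001,0.004,0,0.087, 0,0,0,0,0.004,0,0.087, 0,0,0,0,0,0,0.087]'
python3 -m pendant '[0,0,0,-0.001,0.003,0,0.087, 0,0,0,0,0.003,0,0.087, 0,0,0,0,0.003,0,0.087, 0,0,0,0,0,0,0.087]'
```

```text
t: 12.83
position: [0.5312, -0.0432, 0.0918]
tcp_rot: [[-0.991, -0.134, -0.001], [-0.134, 0.991, 0.001], [0.0, 0.001, -1.0]]
ft_force: [-0.1, -0.1, 0.0]
grip_width: 1.004
gripper_force: 0.0
t: 13.17
position: [0.5301, -0.0346, 0.0916]
tcp_rot: [[-0.991, -0.134, -0.001], [-0.134, 0.991, 0.001], [0.001, 0.001, -1.0]]
ft_force: [0.7, 0.5, -0.2]
grip_width: 1.0
gripper_force: 0.0
```

```bash
python3 -m pendant '[0,0,0,0,0.003,0,0.087, 0,0,0,-0.001,0.003,0,0.087, 0,0,0,0,0.003,0,0.087]'
python3 -m pendant '[0,0,0,0,0.003,0,0.087, 0,0,0,-0.001,0.003,0,0.087]'
```

```text
t: 13.42
position: [0.5292, -0.0261, 0.0917]
tcp_rot: [[-0.991, -0.134, -0.0], [-0.134, 0.991, -0.0], [0.0, -0.0, -1.0]]
ft_force: [-2.2, -1.3, 1.0]
grip_width: 1.0
gripper_force: 1.2
t: 13.58
position: [0.5291, -0.0237, 0.0922]
tcp_rot: [[-0.991, -0.135, 0.001], [-0.135, 0.991, -0.007], [-0.0, -0.007, -1.0]]
ft_force: [1.4, -22.5, -3.0]
grip_width: 0.997
gripper_force: 11.7
```

Firm contact with the stop (22 N at y = -0.024). Backing off and checking.

```bash
python3 -m pendant '[0,0,0,0.001,-0.008,0,0.087, 0,0,0,0.002,-0.02,0,0.087, 0,0,0,0.004,-0.03,0,0.087, 0,0,0,0.005,-0.035,0,0.087, 0,0,0,0.005,-0.035,0,0.087, 0,0,0,0.005,-0.035,0,0.087, 0,0,0,0.005,-0.035,0.03,0.087, 0,0,0,0.005,-0.03,0.03,0.087, 0,0,0,0,-0.02,0.03,0.087, 0,0,0,0,0,0.02,0.087, 0,0,0,0,0,0,0.087, 0,0,0,0,0,0,0.087]'
python3 - <<'E'
from h import *
b=np.hstack([r.snapshot("side")[120:320,210:410,::-1],r.snapshot("top")[120:320,100:300,::-1]])
cv2.imwrite("pics/z.png",cv2.resize(b,None,fx=2,fy=2,interpolation=cv2.INTER_CUBIC))
E
```

```text
t: 14.58
position: [0.5609, -0.2643, 0.1995]
tcp_rot: [[-0.991, -0.133, 0.003], [-0.133, 0.991, -0.001], [-0.003, -0.001, -1.0]]
ft_force: [-0.2, 0.3, 0.4]
grip_width: 1.0
gripper_force: 0.0
```

View pics/z.png

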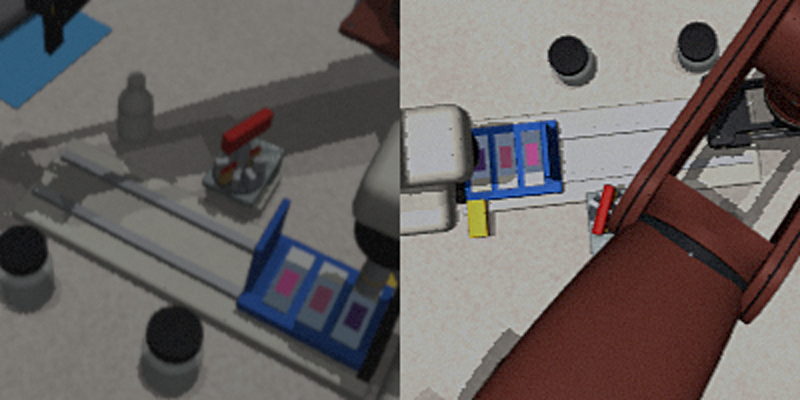

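The picture shows the tray under the microscope with its paddle at about (275,240) in the side half. The T-grip is still turned and raised at (247,130), and the bystanders are in place.

```bash
python3 -c "
from workcell import r
print(r.job_done())"
```

```text
the job is handed in; nothing more can be done
None
```

I parked the plunger in its rest notch, pushed the tray gently home until it met its stop, backed the arm clear and handed the job in at about 15 s; the last pictures and force readings agree with this, but no verdict was returned.

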